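# Hang the parts pail on the double hook

## Task

Raise the folded bail (swing handle) of the blue parts pail until it stands upright while the pail stays standing where it is, then pick the pail up by the bail's orange grip and hang it on both prongs of the double hook, with the grip drawn right forward against the upturned red tips. Lower it until the hook takes the weight while you still hold it, gently, neither dropping the pail nor pressing it down hard, spill nothing, leave everything else on the bench alone, and leave the pail hanging still.

Things in the scene. Friction and masses are not known exactly. Their poses are not given: they have to be found in the camera images.
- pail: Blue round steel pail with metal parts fixed in it: 90 mm high, outer diameter 120 mm at the rim, 96 mm at the foot, 0.43 to 0.64 kg, standing on the table. Origin: centre of the underside; z up. The bail hinges about the pail's y axis, 80 mm above the origin (pivots at y = +67 and -67 mm). The folded bail sticks out over the rim towards the pail's -x side.
- bail (a joint): Hinge angle of the bail in rad: 0 = folded level towards the pail's -x side, 1.57 = upright (grip straight above the pail's axis), 3.1 = folded over to +x. A little friction (about 0.045 N m; 0.5 N at the grip) keeps it at any angle it is left at.
- crown (a point): Middle of the bail's grip: a straight orange cylinder, 10 mm diameter, 104 mm long, parallel to pail y, 95 mm from the hinge line (at pail x = -95 mm x cos(angle), height 80 mm + 95 mm x sin(angle)). 6 mm side wires run from its ends to the pivots. On the hook it lies across both prongs, along stand y, its axis 9 mm above the prong axis. Weight 4 to 6.3 N with the pail.
- stand: Fixed hook stand. Origin: on the table under the place where the grip's middle hangs when it lies against the upturned tips; z up. Upright post, 20 mm diameter, 307 mm tall, at stand x = +130 mm, on a 12 mm thick base plate (stand x +10 to +180, y -75 to +75 mm). The stand does not give. The hook must never be loaded with more than 18 N, knocks included.
- under_hook (a point): The same point as the stand's origin, with its axes; above it is the double hook: two level steel prongs, 8 mm thick, at stand y = +40 and -40 mm, from the black clamp on the post towards -x as far as x = -6 mm, then slanting up and forward to red tips (x = -20 mm, 20 mm above the prong axis, 5.5 mm radius). Prong axis 220 to 250 mm above the table, clamped by hand, NOT measured: feel for it.
- tin: Bystander: open steel tin, 84 mm diameter, 75 mm high. Origin: centre of its underside. Leave it alone.
- driver: Bystander: red screwdriver lying on the table. Origin: on its underside. Leave it alone.
- redbox: Bystander: clear parts box with red lid, 99 x 79 x 52 mm. Origin: centre of its underside. Leave it alone.
- yellowbox: Bystander: clear parts box with yellow lid, 99 x 79 x 52 mm. Origin: centre of its underside. Leave it alone.
- meter: Bystander: yellow hand meter lying flat, 150 x 85 x 46 mm. Origin: centre of its underside. Leave it alone.
- spanner: Bystander: steel spanner lying on the table. Origin: on its underside. Leave it alone.
- cleaner: Bystander: white can with a red cap, 52 mm diameter, 120 mm high. Origin: centre of its underside. Leave it alone.

How it is judged:
By the outcome, as a careful person would: the job done as asked, in the order asked, and still so for the second after the job is handed in, with the robot touching nothing.
It also fails if it takes over 72 s, if anything falls off the work surface, if the arm or the gripper's body presses on something with over 40 N, if the wrist force passes 120 N, or if a joint passes its speed limit or range.

## Robot

A 6-joint arm with a two-finger parallel gripper is mounted at the origin on the work surface. World frame = base frame: x ahead of the robot, y to its left, z up, the work surface at z = 0. Lengths are in m, angles in degrees, forces in N, time in s.
With the tool pointing down it reaches from about 0.35 to 0.875 m from the base axis. Payload 4.2 kg.
Tool frame: the origin (TCP) lies midway between the tips of the shut fingers; the grasp point (between the pads) lies 19 mm behind it; z points along the fingers, y is the line along which they close (so a half turn about z gives the same grasp; the last joint's range is limited). The gripper opens to 87 mm and grips with 3 to 60 N. Pads are 19 mm wide; open, the fingers measure 117 mm over their backs; the gripper's body (75 mm by 190 mm) begins 51 mm behind the grasp point.
Start: joints at [92.051, 22.042, 0.453, 0, -68.411, -14.817], TCP at [0.138, 0.61, 0.223] pointing down, gripper open.
Joint ranges: [-179.83, 179.83], [-69.29, 118.12], [-61.27, 80.66], [-181.25, 117.63], [-171.15, -9.14], [-177.46, 177.46]. Speed limits (degrees/s): [159.86, 159.86, 180, 180, 180, 180].

## Interface

Orientations are given as a 3x3 rotation matrix whose columns are the frame's x, y, z axes.
In Python, from station import sensors, eyes, workorder gives the robot as it stands.
- The arm moves only by the shell command python3 -m handwheel, which reads ROWS from standard input. ROWS is a JSON list of rows, 1 to 8 of them, each an object with the fields jaw (the opening from 0.0 (shut) to 1.0 (fully open)), sx, sy, sz (the shift in normalised numbers (1 is 1 m)), drx, dry, drz (a rotation vector in a scale on which 1.0 is 360 degrees); a field left out counts as zero (the opening has to be given); each row is the pose to reach, as a shift and turn from the pose commanded when the command began, along the tool's axes at that moment; what a row does not reach only later rows make up. A row lasts 1/10 s, in which the tool goes at most 0.05 m and 8.59 degrees, less where a joint would pass 70% of its speed; a pose out of reach is approached as far as the arm can. The fingers move at their own pace and stop on an object; the grip force is fixed at half the most. Time passes only in rows, so rows that do not move let the fingers close. It prints the time, the measured TCP pose, the force, the opening and the grip force at its end. No shift or turn number may pass 1 either way. Input that does not fit is refused with a message, and nothing moves.
- sensors.sense(): the state, without advancing time (a new reading comes with each control period).
- eyes.capture(name): name is "scene" or "top"; returns a dict with "pixels" (384x512x3 uint8, red, green, blue), "z_map" (384x512 float32, m along the optical axis (not along the pixel's ray), 0 where there is no reading), "K" (3x3 intrinsics, pixels), "world_from_camera" (4x4, takes a point from camera to world coordinates). Camera axes: x right, y up, looking along -z (the intrinsics and any distortion apply to the point x, -y, -z); pixel columns grow to the right and rows downward; lengths in m; the calibration is good to about 2 mm. A picture is of the moment at which its call begins.
- workorder.finish_job(): hands the job in; it is judged then, once.
The state is a dict: "time_s": time; "joints": joint angles; "joint_velocities": joint speeds; "effort": joint torques, N m; "tcp_pos": TCP position; "ee_rot": TCP orientation; "wrist_force": force on the tool from outside, world axes, zero at the start; "moment": the same for the moment, N m; "gripper_width": opening from 0.0 (shut) to 1.0 (fully open); "gripper_force": force on a finger pad.
Only numpy, scipy, OpenCV 4.12 (cv2) and the standard library are available. Lean on these libraries where they do the work, as an engineer would, in place of code of your own. Each camera call takes 0.05 s, during which the arm holds its last target. There are 200 camera calls.

## Working session

There is one attempt and no reset: what is moved stays moved. The work goes in short steps, Python scripts to look and compute and a shell command to move; the robot and the scene stay as the last step left them, time stands still between calls to the robot, and variables do not carry over. Pictures are saved under pics/ and viewed, at most 11 in all, crops included, and the job is handed in when it is done.

```bash
mkdir -p pics; ls; cat > h.py <<'E'
import numpy as np,cv2
from station import sensors,eyes,workorder
def cap(n):
    c=eyes.capture(n); np.savez('last_%s.npz'%n,**c); return c
def pt(c,u,v,z=None):
    z=z if z else float(c['z_map'][int(round(v)),int(round(u))])
    K=c['K']; p=np.array([(u-K[0,2])/K[0,0]*z,-(v-K[1,2])/K[1,1]*z,-z,1]); return (c['world_from_camera']@p)[:3]
def cloud(c):
    z=c['z_map'];v,u=np.mgrid[:z.shape[0],:z.shape[1]];K=c['K']
    P=np.stack([(u-K[0,2])/K[0,0]*z,-(v-K[1,2])/K[1,1]*z,-z,np.ones_like(z)],-1)
    return (P@c['world_from_camera'].T)[...,:3]
E
python3 - <<'E'
from h import *
for n in('scene','top'):
    c=cap(n); cv2.imwrite('pics/%s0.png'%n,cv2.resize(c['pixels'][...,::-1],(800,600)))
    print(n,c.keys(),c['K'],c['world_from_camera'].round(3))
s=sensors.sense();print(s)
E
```

```text
pics
scene dict_keys(['pixels', 'z_map', 'K', 'world_from_camera']) [[468.43389515   0.         260.16606048]
 [  0.         468.43389515 191.95121261]
 [  0.           0.           1.        ]] [[-0.867 -0.306  0.393  1.026]
 [ 0.497 -0.567  0.657  0.892]
 [ 0.022  0.765  0.644  0.971]
 [ 0.     0.     0.     1.   ]]
top dict_keys(['pixels', 'z_map', 'K', 'world_from_camera']) [[475.52010946   0.         251.57921088]
 [  0.         475.52010946 183.13682449]
 [  0.           0.           1.        ]] [[-0.02   0.994 -0.109  0.31 ]
 [-1.    -0.017  0.025  0.007]
 [ 0.023  0.109  0.994  1.578]
 [ 0.     0.     0.     1.   ]]
{'time_s': 0.1, 'joints': array([ 9.20509396e+01,  2.20875345e+01,  3.88447353e-01, -2.61020621e-02,
       -6.84126754e+01, -1.48161611e+01]), 'joint_velocities': array([-0.03508365, -0.1524033 ,  0.2117705 ,  0.10874369, -0.06091471,
        0.09090399]), 'effort': array([-1.25250340e-04, -3.91689563e+01,  1.87934643e+01,  4.23188165e+00,
        1.34207541e-02, -7.51349216e-05]), 'tcp_pos': array([0.13796262, 0.60902866, 0.22156028]), 'ee_rot': array([[ 9.75246530e-01, -2.21120059e-01, -3.53533513e-04],
       [-2.21120324e-01, -9.75244556e-01, -1.96449763e-03],
       [ 8.96081983e-05,  1.99404294e-03, -9.99998008e-01]]), 'wrist_force': array([-0.05412995, -0.01937722,  0.59311094]), 'moment': array([ 0.04609425, -0.01869782,  0.03018596]), 'gripper_force': 0.0, 'gripper_width': 1.002488414607391}
```

View pics/scene0.png

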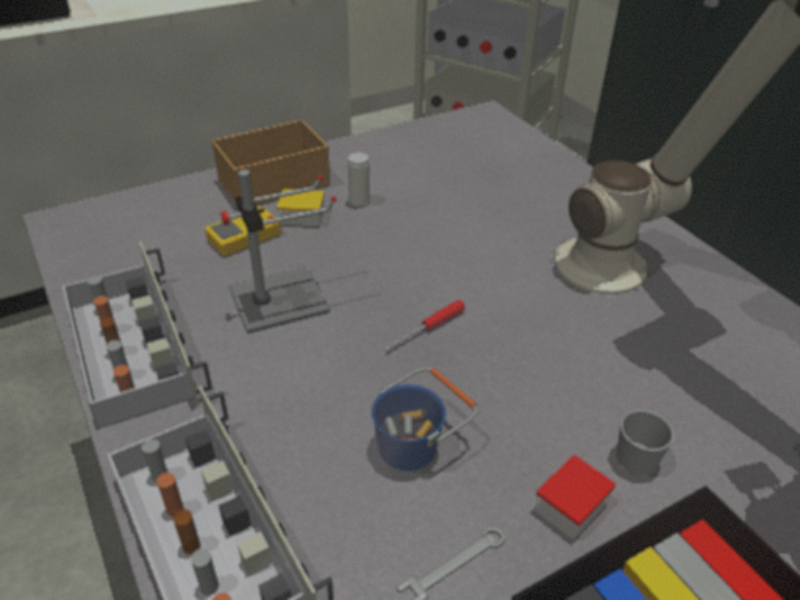

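View pics/top0.png

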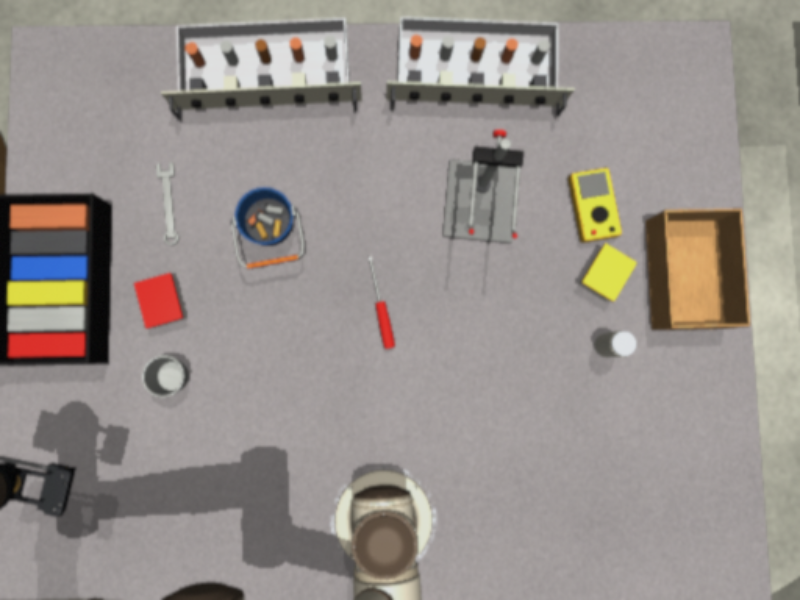

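The scene view shows the pail at about (408,425), with its grip running from (433,371) to (472,404). The hook tips are at (321,179) and (333,199). In the top view the grip runs from (247,266) to (298,258), the rim centre is near (265,215), and the tips are at (471,231) and (515,235).

```bash
python3 - <<'E'
from h import *
for n in('scene','top'):
    c=dict(np.load('last_%s.npz'%n)); P=cloud(c); hsv=cv2.cvtColor(c['pixels'],cv2.COLOR_RGB2HSV)
    H,S,V=[hsv[...,i].astype(int) for i in range(3)]
    boxes={'scene':dict(grip=(425,360,480,412),tipA=(314,172,328,186),tipB=(326,192,340,206),pail=(365,380,450,470)),
           'top':dict(grip=(240,250,304,272),tipA=(464,224,478,238),tipB=(508,228,522,242),pail=(228,180,302,250))}[n]
    for k,b in boxes.items():
        x0,y0,x1,y1=[int(round(i*.64)) for i in b]; m=np.zeros(H.shape,bool); m[y0:y1,x0:x1]=1
        if k=='grip': m&=(H<20)&(S>120)
        elif k=='pail': m&=(H>95)&(H<125)&(S>100)
        else: m&=((H<8)|(H>172))&(S>110)
        m&=c['z_map']>0
        q=P[m]; v,u=np.nonzero(m)
        if len(q)==0: print(n,k,'none'); continue
        if k=='pail':
            r=q[(q[:,2]>.083)&(q[:,2]<.1)]; A=np.c_[2*r[:,:2],np.ones(len(r))]; s=np.linalg.lstsq(A,(r[:,:2]**2).sum(1),rcond=None)[0]
            print(n,k,len(r),s[:2],'R',np.sqrt(s[2]+s[0]**2+s[1]**2),'zmax',np.percentile(q[:,2],[50,95,99]))
        else:
            print(n,k,len(q),'uv',u.mean(),v.mean(),'med',np.median(q,0).round(4))
            if k=='grip':
                d=np.linalg.svd(q-q.mean(0))[2][0]; t=(q-q.mean(0))@d; i,j=t.argmin(),t.argmax(); print('  mean',q.mean(0),'dir',d,q[i],q[j],'zspread',np.percentile(q[:,2],[5,50,95]))
    # prongs & post
    st=P.reshape(-1,3); w=st[(st[:,2]>.20)&(st[:,2]<.275)&(st[:,1]<-.05)&(st[:,1]>-.45)&(st[:,0]>.4)&(st[:,0]<.95)]
    print(n,'hook cloud',len(w)); 
    pp=st[(st[:,2]>.04)&(st[:,2]<.19)&(abs(st[:,1]+.23)<.1)&(st[:,0]>.55)&(st[:,0]<.85)]; print(' post',len(pp),np.median(pp,0))
    top=st[(st[:,2]>.285)&(st[:,2]<.33)&(st[:,1]<-.1)&(st[:,1]>-.4)&(st[:,0]>.5)]; print(' posttop',len(top),np.median(top,0) if len(top) else '')
    np.save('hk_%s.npy'%n,w)
E
```

```text
scene grip 100 uv 289.23 247.44 med [0.5302 0.2185 0.0864]
  mean [0.53055714 0.21729148 0.086353  ] dir [-1.70644892e-01  9.85332594e-01 -1.21798910e-05] [0.54011232 0.16772475 0.08828814] [0.52081357 0.26663256 0.08866288] zspread [0.0822943  0.0864406  0.08969722]
scene tipA 11 uv 204.54545454545453 113.36363636363636 med [ 0.5474 -0.2459  0.2435]
scene tipB 7 uv 213.0 126.71428571428571 med [ 0.5562 -0.167   0.2458]
scene pail 147 [0.622658  0.2328368] R 0.05556888629117095 zmax [0.08850946 0.09266601 0.09400587]
scene hook cloud 640
 post 255 [ 0.70121746 -0.21902376  0.1154112 ]
 posttop 75 [ 0.69979426 -0.21980031  0.30039498]
top grip 94 uv 173.75531914893617 167.0531914893617 med [0.5296 0.214  0.0841]
  mean [0.5302024  0.21466558 0.07933141] dir [ 0.15318577 -0.98598411  0.06610183] [0.53869919 0.26737944 0.00442037] [0.54129716 0.16567835 0.08628575] zspread [0.00423051 0.0840746  0.09073913]
top tipA 9 uv 301.1111111111111 147.66666666666666 med [ 0.555  -0.1699  0.2441]
top tipB 8 uv 328.875 150.125 med [ 0.5476 -0.2493  0.2456]
top pail 179 [0.62213974 0.22952448] R 0.055435683831159245 zmax [0.07820314 0.09179563 0.09390382]
top hook cloud 669
 post 81 [ 0.69157517 -0.22308477  0.11641606]
 posttop 54 [ 0.69693209 -0.22637892  0.30555875]
```

```bash
cat >> h.py <<'E'
from scipy.spatial.transform import Rotation as Rn
k=np.array([0,0,1.])
def unit(a): a=np.array(a,float); return a/np.linalg.norm(a)
D=unit([.985,.169,0]); G=np.array([.5305,.216,.080]); C=G+.095*D      # pail +x, folded grip, hinge point
SX=unit([.995,-.1,0]); O=np.array([.5712,-.210,0])
def tool(d,tilt):   # tool y across grip (-d), tilt deg from down, towards d
    t=np.radians(tilt); z=np.sin(t)*d-np.cos(t)*k; y=-(np.cos(t)*d+np.sin(t)*k); return np.c_[np.cross(y,z),y,z]
def delta(p,R,p0=None,R0=None):
    s=sensors.sense(); p0=s['tcp_pos'] if p0 is None else p0; R0=s['ee_rot'] if R0 is None else R0
    return np.r_[R0.T@(p-p0),Rn.from_matrix(R0.T@R).as_rotvec(degrees=True)]
def bailpose(a,tilt,depth,C=C,D=D):
    a=np.radians(a); R=tool(D,tilt); return C-.095*np.cos(a)*D+.095*np.sin(a)*k+depth*R[:,2],R
np.set_printoptions(precision=4,suppress=True)
E
python3 - <<'E'
from h import *
print(delta(*bailpose(0,45,-.09)), C, delta(np.array([.3,.45,.25]),sensors.sense()['ee_rot']))
E
```

```text
[ 0.4109  0.3207  0.0786 39.6683 26.3706 63.8564] [0.6241 0.2321 0.08  ] [ 0.1932  0.1193 -0.0282  0.      0.      0.    ]
```

Careful with the scale: turns go in shares of 360 degrees. That gives: 51 degrees is 0.1417.

```bash
echo '[{"jaw": 0.25,"sx": 0.05,"sy": 0.04,"sz": -0.01,"drx": 0.0111,"dry": 0.0072,"drz": 0.0178},{"jaw": 0.25,"sx": 0.09,"sy": 0.07,"sz": -0.02,"drx": 0.0222,"dry": 0.0147,"drz": 0.0356},{"jaw": 0.25,"sx": 0.13,"sy": 0.1,"sz": -0.02,"drx": 0.0333,"dry": 0.0219,"drz": 0.0533},{"jaw": 0.25,"sx": 0.17,"sy": 0.13,"sz": -0.02,"drx": 0.0444,"dry": 0.0292,"drz": 0.0708},{"jaw": 0.25,"sx": 0.21,"sy": 0.16,"sz": -0.01,"drx": 0.0556,"dry": 0.0361,"drz": 0.0889},{"jaw": 0.25,"sx": 0.25,"sy": 0.19,"drx": 0.0667,"dry": 0.0444,"drz": 0.1069},{"jaw": 0.25,"sx": 0.29,"sy": 0.22,"sz": 0.02,"drx": 0.0778,"dry": 0.0514,"drz": 0.125},{"jaw": 0.25,"sx": 0.32,"sy": 0.25,"sz": 0.04,"drx": 0.0889,"dry": 0.0583,"drz": 0.1417}]' | python3 -m handwheel; python3 - <<'E'
from h import *
print(delta(*bailpose(0,45,-.09)))
E
```

```text
time_s: 0.9
tcp_pos: [0.3703, 0.3482, 0.2185]
ee_rot: [[0.475, -0.701, 0.532], [-0.874, -0.449, 0.187], [0.108, -0.554, -0.826]]
wrist_force: [2.3, 1.2, 2.1]
gripper_width: 0.354
gripper_force: 0.0
[ 0.1631  0.0373  0.0869 10.036   7.1967 18.3996]
```

```bash
echo '[{"jaw": 0.25},{"jaw": 0.25}]' | python3 -m handwheel >/dev/null; python3 - <<'E'
from h import *
print(sensors.sense()['tcp_pos'],delta(*bailpose(0,45,-.09)))
E
```

```text
[0.3717 0.3499 0.2201] [ 0.1638  0.0399  0.087  10.0583  7.2281 18.3771]
```

Converted, 18.4 degrees is 0.0511.

```bash
echo '[{"jaw": 0.25,"sx": 0.04,"sy": 0.01,"sz": 0.02,"drx": 0.0056,"dry": 0.0042,"drz": 0.0111},{"jaw": 0.25,"sx": 0.08,"sy": 0.02,"sz": 0.04,"drx": 0.0139,"dry": 0.0097,"drz": 0.025},{"jaw": 0.25,"sx": 0.12,"sy": 0.03,"sz": 0.06,"drx": 0.0208,"dry": 0.015,"drz": 0.0389},{"jaw": 0.25,"sx": 0.15,"sy": 0.038,"sz": 0.08,"drx": 0.0264,"dry": 0.0189,"drz": 0.0486},{"jaw": 0.25,"sx": 0.164,"sy": 0.04,"sz": 0.087,"drx": 0.0281,"dry": 0.02,"drz": 0.0511},{"jaw": 0.25,"sx": 0.164,"sy": 0.04,"sz": 0.087,"drx": 0.0281,"dry": 0.02,"drz": 0.0511},{"jaw": 0.25,"sx": 0.164,"sy": 0.04,"sz": 0.087,"drx": 0.0281,"dry": 0.02,"drz": 0.0511}]' | python3 -m handwheel; python3 - <<'E'
from h import *
print(delta(*bailpose(0,45,-.09)),delta(*bailpose(0,45,.01)))
c=cap('scene'); cv2.imwrite('pics/s1.png',cv2.resize(c['pixels'][190:350,190:430][...,::-1],None,fx=3,fy=3))
E
```

```text
time_s: 1.8
tcp_pos: [0.4431, 0.245, 0.2127]
ee_rot: [[0.14, -0.727, 0.672], [-0.99, -0.125, 0.071], [0.032, -0.675, -0.737]]
wrist_force: [-0.2, 0.6, 0.4]
gripper_width: 0.246
gripper_force: 0.0
[ 0.0405  0.0336  0.0646  2.5257 -2.5094  0.0591] [ 0.0362  0.0292  0.1644  2.5257 -2.5094  0.0591]
```

View pics/s1.png

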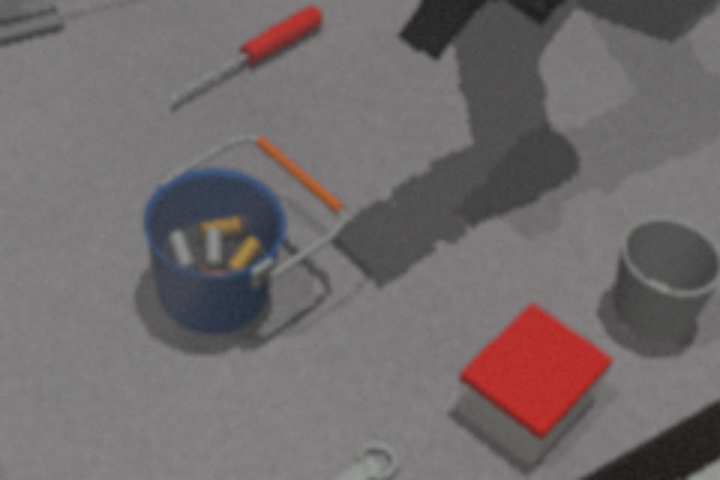

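The crop shows the grip untouched, from (258,140) to (340,208), and the fingers above it at about (430,40). The arm stopped short of the target, so I'll check the joints.

Converted, -2.5 degrees is -0.0069.

```bash
echo '[{"jaw": 0.25,"sx": 0.02,"sy": 0.017,"sz": 0.032,"drx": 0.0033,"dry": -0.0033},{"jaw": 0.25,"sx": 0.04,"sy": 0.033,"sz": 0.064,"drx": 0.0069,"dry": -0.0069},{"jaw": 0.25,"sx": 0.04,"sy": 0.033,"sz": 0.064,"drx": 0.0069,"dry": -0.0069},{"jaw": 0.25,"sx": 0.04,"sy": 0.033,"sz": 0.064,"drx": 0.0069,"dry": -0.0069}]' | python3 -m handwheel; python3 - <<'E'
from h import *
print(sensors.sense()['joints'],delta(*bailpose(0,45,-.09)))
E
```

```text
time_s: 2.25
tcp_pos: [0.4447, 0.2372, 0.2096]
ee_rot: [[0.136, -0.733, 0.666], [-0.99, -0.126, 0.063], [0.038, -0.668, -0.743]]
wrist_force: [0.5, -0.2, 0.3]
gripper_width: 0.25
gripper_force: 0.0
[  29.0016   -2.3708  -61.208   117.5666  -17.5943 -133.4615] [ 0.0323  0.0312  0.0624  3.0936 -2.9052  0.0918]
```

```bash
python3 - <<'E'
from h import *
p,R=bailpose(0,15,-.12); print(p,delta(p,R))
E
```

```text
[0.4999 0.2107 0.1959] [  0.0332  -0.028    0.0452 -26.9     -2.8558  -0.6693]
```

Converted, -26.9 degrees is -0.0747.

```bash
echo '[{"jaw": 0.25,"drx": -0.0167,"dry": -0.0019,"drz": -0.0006},{"jaw": 0.25,"drx": -0.0333,"dry": -0.0039,"drz": -0.0011},{"jaw": 0.25,"sx": 0.01,"sy": -0.01,"sz": 0.012,"drx": -0.05,"dry": -0.0056,"drz": -0.0017},{"jaw": 0.25,"sx": 0.02,"sy": -0.02,"sz": 0.03,"drx": -0.0667,"dry": -0.0072,"drz": -0.0019},{"jaw": 0.25,"sx": 0.033,"sy": -0.028,"sz": 0.045,"drx": -0.0747,"dry": -0.0081,"drz": -0.0019},{"jaw": 0.25,"sx": 0.033,"sy": -0.028,"sz": 0.045,"drx": -0.0747,"dry": -0.0081,"drz": -0.0019},{"jaw": 0.25,"sx": 0.033,"sy": -0.028,"sz": 0.045,"drx": -0.0747,"dry": -0.0081,"drz": -0.0019}]' | python3 -m handwheel; python3 - <<'E'
from h import *
print(sensors.sense()['joints'],delta(*bailpose(0,15,-.12)),delta(*bailpose(0,20,-.05)))
E
```

```text
time_s: 2.95
tcp_pos: [0.5053, 0.2038, 0.2022]
ee_rot: [[0.137, -0.915, 0.38], [-0.99, -0.142, 0.017], [0.039, -0.378, -0.925]]
wrist_force: [1.6, -1.5, 0.6]
gripper_width: 0.253
gripper_force: 0.0
[ 45.7734   5.7241 -38.1936  28.8226 -32.7579 -60.0306] [-0.0079  0.0063  0.0039 -7.2201 -2.6942 -1.0203] [-0.011   0.0195  0.0729 -2.2212 -2.7345 -0.9012]
```

Converted, -7.2 degrees is -0.02.

```bash
echo '[{"jaw": 0.25,"sx": -0.004,"sy": 0.003,"sz": 0.002,"drx": -0.0111,"dry": -0.0042,"drz": -0.0014},{"jaw": 0.25,"sx": -0.008,"sy": 0.006,"sz": 0.004,"drx": -0.02,"dry": -0.0075,"drz": -0.0028},{"jaw": 0.25,"sx": -0.008,"sy": 0.006,"sz": 0.004,"drx": -0.02,"dry": -0.0075,"drz": -0.0028},{"jaw": 0.25,"sx": -0.008,"sy": 0.006,"sz": 0.004,"drx": -0.02,"dry": -0.0075,"drz": -0.0028}]' | python3 -m handwheel; python3 - <<'E'
from h import *
print(sensors.sense()['joints'],delta(*bailpose(0,15,-.12)),delta(*bailpose(0,20,-.05)))
E
```

```text
time_s: 3.35
tcp_pos: [0.5012, 0.2106, 0.1966]
ee_rot: [[0.167, -0.951, 0.261], [-0.986, -0.161, 0.043], [0.001, -0.264, -0.964]]
wrist_force: [-0.3, -0.5, -0.6]
gripper_width: 0.25
gripper_force: 0.0
[ 44.6144   8.2898 -29.2742  13.5542 -40.6262 -44.3891] [-0.0004  0.0014  0.0003 -0.3214 -0.1046 -0.0991] [-0.0005  0.0062  0.0704  4.6786 -0.1088 -0.0945]
```

```bash
python3 - <<'E'
from h import *
print(delta(*bailpose(0,25,-.05)))
E
```

```text
[-0.0005  0.0105  0.071   9.6786 -0.113  -0.0898]
```

Converted, 9.7 degrees is 0.0269.

```bash
echo '[{"jaw": 0.25,"sy": 0.002,"sz": 0.015,"drx": 0.0069},{"jaw": 0.25,"sy": 0.005,"sz": 0.035,"drx": 0.0139},{"jaw": 0.25,"sy": 0.008,"sz": 0.055,"drx": 0.0208},{"jaw": 0.25,"sy": 0.0105,"sz": 0.071,"drx": 0.0269},{"jaw": 0.25,"sy": 0.0105,"sz": 0.071,"drx": 0.0269},{"jaw": 0.25,"sy": 0.0105,"sz": 0.071,"drx": 0.0269}]' | python3 -m handwheel; python3 - <<'E'
from h import *
print(sensors.sense()['joints'],delta(*bailpose(0,25,-.05)),delta(*bailpose(0,25,.01)))
c=cap('scene'); cv2.imwrite('pics/s2.png',cv2.resize(c['pixels'][210:320,220:380][...,::-1],None,fx=5,fy=5))
E
```

```text
time_s: 3.95
tcp_pos: [0.5075, 0.2127, 0.1246]
ee_rot: [[0.169, -0.894, 0.415], [-0.986, -0.154, 0.072], [-0.0, -0.421, -0.907]]
wrist_force: [1.6, 0.0, 0.4]
gripper_width: 0.245
gripper_force: 0.0
[ 31.7688  10.3857 -54.0722  76.1979  -9.3303 -96.1664] [ 0.0006 -0.0022  0.0003  0.0953  0.0329  0.0083] [ 0.0006 -0.0023  0.0603  0.0953  0.0329  0.0083]
```

View pics/s2.png

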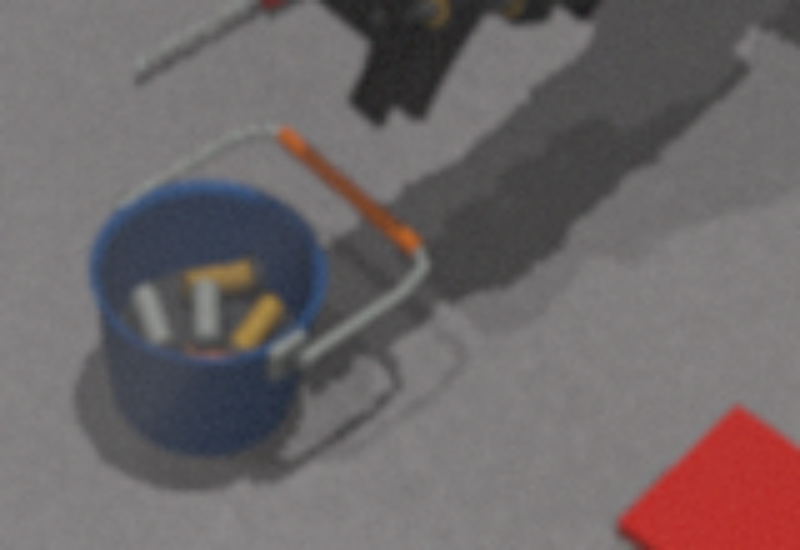

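The close crop shows the open fingers at about (390,100), above and in line with the grip, which runs from (285,135) to (415,240). Nothing has moved. The wrist is at its limit at 25° tilt, so I'll use 12° and loosely cage the grip.

```bash
python3 - <<'E'
from h import *
R0=sensors.sense()['ee_rot']
print(delta(*bailpose(0,12,-.05)),delta(*bailpose(0,12,.019)))
p,R=bailpose(0,12,-.05);print(delta(*bailpose(0,12,.019),p,R))
E
```

```text
[  0.0001  -0.0176   0.0001 -12.6067  -0.1199   0.3189] [ -0.      -0.0025   0.0675 -12.6067  -0.1199   0.3189]
[-0.    -0.     0.069  0.     0.     0.   ]
```

Converted, -12.6 degrees is -0.035.

```bash
echo '[{"jaw": 0.25,"sy": -0.005,"drx": -0.0111},{"jaw": 0.25,"sy": -0.01,"drx": -0.0222},{"jaw": 0.25,"sy": -0.0176,"drx": -0.035,"dry": -0.0003,"drz": 0.0008},{"jaw": 0.25,"sy": -0.0176,"drx": -0.035,"dry": -0.0003,"drz": 0.0008},{"jaw": 0.25,"sy": -0.0176,"drx": -0.035,"dry": -0.0003,"drz": 0.0008},{"jaw": 0.25,"sy": -0.0176,"drx": -0.035,"dry": -0.0003,"drz": 0.0008}]' | python3 -m handwheel; python3 - <<'E'
from h import *
print(sensors.sense()['joints'],delta(*bailpose(0,12,-.05)),delta(*bailpose(0,12,.019)))
E
```

```text
time_s: 4.6
tcp_pos: [0.5258, 0.2177, 0.1336]
ee_rot: [[0.163, -0.964, 0.211], [-0.987, -0.158, 0.042], [-0.007, -0.215, -0.976]]
wrist_force: [0.3, 0.1, 1.3]
gripper_width: 0.252
gripper_force: 0.0
[ 42.0777  15.9029 -28.047   10.8707 -35.8037 -40.9871] [ 0.0025  0.0069  0.0033 -0.4418  0.3366 -0.4235] [ 0.003   0.0074  0.0722 -0.4418  0.3366 -0.4235]
```

Converted, -0.4 degrees is -0.0011.

```bash
echo '[{"jaw": 0.25,"sx": 0.0025,"sy": 0.007,"sz": 0.003,"drx": -0.0011,"dry": 0.0008,"drz": -0.0011},{"jaw": 0.25,"sx": 0.0025,"sy": 0.007,"sz": 0.003,"drx": -0.0011,"dry": 0.0008,"drz": -0.0011},{"jaw": 0.25,"sx": 0.0025,"sy": 0.007,"sz": 0.003,"drx": -0.0011,"dry": 0.0008,"drz": -0.0011}]' | python3 -m handwheel; python3 - <<'E'
from h import *
print(delta(*bailpose(0,12,-.05)),delta(*bailpose(0,12,.019)))
E
```

```text
time_s: 4.9
tcp_pos: [0.5188, 0.2098, 0.128]
ee_rot: [[0.169, -0.964, 0.205], [-0.986, -0.166, 0.029], [0.006, -0.207, -0.978]]
wrist_force: [0.4, 0.7, 0.2]
gripper_width: 0.251
gripper_force: 0.0
[-0.0041 -0.0024 -0.0004  0.0514 -0.3362  0.0578] [-0.0045 -0.0024  0.0686  0.0514 -0.3362  0.0578]
```

Converted, -0.3 degrees is -0.0008.

```bash
echo '[{"jaw": 0.25,"sx": -0.003,"sy": -0.002,"dry": -0.0008},{"jaw": 0.25,"sx": -0.003,"sy": -0.002,"dry": -0.0008},{"jaw": 0.25,"sx": -0.003,"sy": -0.002,"sz": 0.02,"dry": -0.0008},{"jaw": 0.25,"sx": -0.003,"sy": -0.002,"sz": 0.04,"dry": -0.0008},{"jaw": 0.25,"sx": -0.003,"sy": -0.002,"sz": 0.06,"dry": -0.0008},{"jaw": 0.25,"sx": -0.003,"sy": -0.002,"sz": 0.0686,"dry": -0.0008},{"jaw": 0.25,"sx": -0.003,"sy": -0.002,"sz": 0.0686,"dry": -0.0008},{"jaw": 0.25,"sx": -0.003,"sy": -0.002,"sz": 0.0686,"dry": -0.0008}]' | python3 -m handwheel; python3 - <<'E'
from h import *
print(sensors.sense()['joints'],delta(*bailpose(0,12,.019)))
for n in ('scene','top'):
    c=cap(n);P=cloud(c); hsv=cv2.cvtColor(c['pixels'],cv2.COLOR_RGB2HSV);H,S,V=[hsv[...,i].astype(int) for i in range(3)]
    r=P[(H>95)&(H<125)&(S>100)&(P[...,2]>.083)&(P[...,2]<.1)&(abs(P[...,0]-.62)<.09)&(abs(P[...,1]-.23)<.09)]
    A=np.c_[2*r[:,:2],np.ones(len(r))]; print(n,len(r),np.linalg.lstsq(A,(r[:,:2]**2).sum(1),rcond=None)[0][:2])
    if n=='scene': cv2.imwrite('pics/s3.png',cv2.resize(c['pixels'][210:320,220:380][...,::-1],None,fx=5,fy=5))
E
```

```text
time_s: 5.7
tcp_pos: [0.5358, 0.2171, 0.0625]
ee_rot: [[0.17, -0.964, 0.205], [-0.985, -0.166, 0.037], [-0.002, -0.209, -0.978]]
wrist_force: [-0.3, 0.4, 0.7]
gripper_width: 0.251
gripper_force: 0.0
[ 41.      22.3788 -32.1504  14.216  -25.7632 -43.5151] [ 0.0002  0.0016  0.0008 -0.0518  0.1086  0.032 ]
scene 146 [0.6226 0.233 ]
top 144 [0.6224 0.2296]
```

View pics/s3.png

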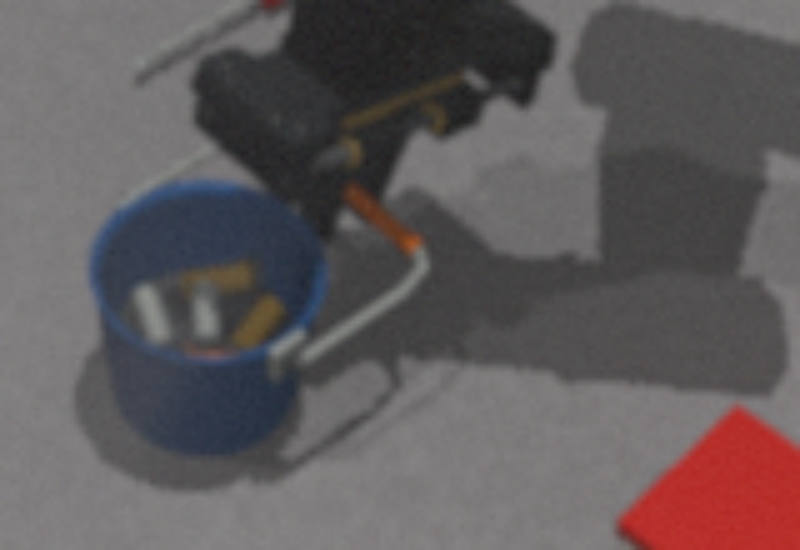

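The grip runs between the two open fingers near (350,185), and the rim fit shows the pail has not moved. Next I'll close to a loose cage and work out the arc.

```bash
echo '[{"jaw": 0.13,"sy": 0.0016},{"jaw": 0.13,"sy": 0.0016},{"jaw": 0.13,"sy": 0.0016},{"jaw": 0.13,"sy": 0.0016}]' | python3 -m handwheel; python3 - <<'E'
from h import *
p,R=bailpose(0,12,.019); print(delta(p,R))
for a in range(5,95,5): print(a,delta(*bailpose(a,12*(1-a/90),.019),p,R))
E
```

```text
time_s: 6.2
tcp_pos: [0.5339, 0.2168, 0.0619]
ee_rot: [[0.17, -0.964, 0.205], [-0.985, -0.166, 0.037], [-0.002, -0.208, -0.978]]
wrist_force: [0.4, 0.1, -0.0]
gripper_width: 0.136
gripper_force: 0.0
[ 0.0002 -0.0004  0.0005 -0.0257  0.109   0.0286]
5 [-0.     -0.0019 -0.008  -0.6667 -0.     -0.    ]
10 [-0.     -0.0044 -0.0158 -1.3333 -0.     -0.    ]
15 [-0.     -0.0076 -0.0234 -2.     -0.     -0.    ]
20 [-0.     -0.0115 -0.0306 -2.6667 -0.     -0.    ]
25 [ 0.     -0.0159 -0.0375 -3.3333 -0.     -0.    ]
30 [ 0.     -0.021  -0.0439 -4.     -0.     -0.    ]
35 [-0.     -0.0266 -0.0498 -4.6667 -0.     -0.    ]
40 [ 0.     -0.0327 -0.0552 -5.3333 -0.     -0.    ]
45 [ 0.     -0.0392 -0.06   -6.     -0.     -0.    ]
50 [-0.     -0.0461 -0.0643 -6.6667  0.     -0.    ]
55 [-0.     -0.0534 -0.0679 -7.3333 -0.     -0.    ]
60 [ 0.     -0.0609 -0.0708 -8.      0.     -0.    ]
65 [-0.     -0.0687 -0.073  -8.6667 -0.     -0.    ]
70 [ 0.     -0.0766 -0.0746 -9.3333  0.     -0.    ]
75 [ -0.      -0.0847  -0.0754 -10.       0.      -0.    ]
80 [ -0.      -0.0927  -0.0755 -10.6667  -0.      -0.    ]
85 [  0.      -0.1008  -0.0749 -11.3333  -0.      -0.    ]
90 [  0.      -0.1087  -0.0736 -12.       0.      -0.    ]
```

Converted, -2 degrees is -0.0056.

```bash
cat > chk.py <<'E'
from h import *
import sys
for n in ('scene','top'):
    c=cap(n);P=cloud(c); hsv=cv2.cvtColor(c['pixels'],cv2.COLOR_RGB2HSV);H,S,V=[hsv[...,i].astype(int) for i in range(3)]
    r=P[(H>95)&(H<125)&(S>100)&(P[...,2]>.083)&(P[...,2]<.1)&(abs(P[...,0]-.62)<.09)&(abs(P[...,1]-.23)<.09)]
    A=np.c_[2*r[:,:2],np.ones(len(r))]; print(n,len(r),np.linalg.lstsq(A,(r[:,:2]**2).sum(1),rcond=None)[0][:2])
    g=P[(H<14)&(S>140)&(P[...,2]>.05)&(P[...,2]<.4)&(P[...,0]>.45)&(P[...,0]<.66)&(abs(P[...,1]-.216)<.08)&~((H>14))]
    # keep only points lying on the arc of radius 95
    q=(g-C); rad=np.hypot(q@D,q[:,2]); g=g[abs(rad-.095)<.012]; q=g-C
    if len(g): print(' grip n',len(g),g.mean(0),'angle',np.degrees(np.median(np.arctan2(q[:,2],-q@D))), 'ends y',np.percentile(q@np.cross(k,D),[3,97]))
    if len(sys.argv)>1 and n=='scene': cv2.imwrite('pics/%s.png'%sys.argv[1],cv2.resize(c['pixels'][190:310,220:380][...,::-1],None,fx=5,fy=5))
E
echo '[{"jaw": 0.13,"sy": -0.001,"sz": -0.004,"drx": -0.0008},{"jaw": 0.13,"sy": -0.003,"sz": -0.008,"drx": -0.0019},{"jaw": 0.13,"sy": -0.0045,"sz": -0.012,"drx": -0.0028},{"jaw": 0.13,"sy": -0.006,"sz": -0.016,"drx": -0.0036},{"jaw": 0.13,"sy": -0.0075,"sz": -0.02,"drx": -0.0047},{"jaw": 0.13,"sy": -0.009,"sz": -0.0234,"drx": -0.0056},{"jaw": 0.13,"sy": -0.009,"sz": -0.0234,"drx": -0.0056}]' | python3 -m handwheel; python3 chk.py
```

```text
time_s: 6.9
tcp_pos: [0.5382, 0.2176, 0.0871]
ee_rot: [[0.17, -0.97, 0.172], [-0.985, -0.167, 0.032], [-0.002, -0.175, -0.985]]
wrist_force: [-2.5, -0.8, -0.2]
gripper_width: 0.131
gripper_force: 1.2
scene 131 [0.6259 0.2337]
 grip n 31 [0.5312 0.2486 0.1056] angle 15.833757150734181 ends y [0.008  0.0508]
top 135 [0.6248 0.2306]
 grip n 17 [0.5405 0.1761 0.105 ] angle 14.719863622838004 ends y [-0.0499 -0.0317]
```

```bash
python3 - <<'E'
from h import *
C2=C+.0015*D
for a in range(15,95,5): print(a,delta(*bailpose(a,12*(1-a/90),.019,C2)))
E
```

```text
15 [-0.     -0.0007  0.0006  0.0087  0.0931  0.0149]
20 [-0.     -0.0043 -0.0068 -0.658   0.0931  0.0155]
25 [-0.     -0.0086 -0.0138 -1.3247  0.093   0.016 ]
30 [-0.     -0.0134 -0.0203 -1.9913  0.0929  0.0165]
35 [-0.     -0.0188 -0.0265 -2.658   0.0928  0.0171]
40 [-0.0001 -0.0246 -0.0321 -3.3247  0.0927  0.0176]
45 [-0.0001 -0.031  -0.0371 -3.9913  0.0926  0.0182]
50 [-0.0001 -0.0378 -0.0416 -4.658   0.0925  0.0187]
55 [-0.0001 -0.0449 -0.0455 -5.3247  0.0924  0.0192]
60 [-0.0001 -0.0523 -0.0487 -5.9913  0.0923  0.0198]
65 [-0.0001 -0.06   -0.0512 -6.658   0.0922  0.0203]
70 [-0.0001 -0.0679 -0.053  -7.3247  0.0921  0.0209]
75 [-0.0001 -0.0759 -0.0541 -7.9913  0.0919  0.0214]
80 [-0.0001 -0.084  -0.0545 -8.658   0.0918  0.0219]
85 [-0.0001 -0.092  -0.0542 -9.3247  0.0917  0.0225]
90 [-0.0001 -0.1    -0.0531 -9.9913  0.0916  0.023 ]
```

Converted, -2.7 degrees is -0.0075.

```bash
echo '[{"jaw": 0.15,"sy": -0.002,"sz": -0.0035,"drx": -0.0008},{"jaw": 0.15,"sy": -0.004,"sz": -0.007,"drx": -0.0019},{"jaw": 0.15,"sy": -0.0062,"sz": -0.0105,"drx": -0.0028},{"jaw": 0.15,"sy": -0.0084,"sz": -0.014,"drx": -0.0036},{"jaw": 0.15,"sy": -0.011,"sz": -0.0172,"drx": -0.0047},{"jaw": 0.15,"sy": -0.0134,"sz": -0.0203,"drx": -0.0056},{"jaw": 0.15,"sy": -0.0188,"sz": -0.0265,"drx": -0.0075},{"jaw": 0.15,"sy": -0.0188,"sz": -0.0265,"drx": -0.0075}]' | python3 -m handwheel; python3 chk.py;  python3 - <<'E'
from h import *
C2=C+.0015*D
for a in range(35,95,5): print(a,delta(*bailpose(a,12*(1-a/90),.019,C2)))
E
```

```text
time_s: 7.8
tcp_pos: [0.5528, 0.2204, 0.1171]
ee_rot: [[0.17, -0.977, 0.127], [-0.985, -0.168, 0.025], [-0.003, -0.13, -0.992]]
wrist_force: [-2.5, 0.0, 1.5]
gripper_width: 0.151
gripper_force: 1.4
scene 152 [0.6306 0.2348]
 grip n 26 [0.5459 0.2501 0.1347] angle 36.405464416327206 ends y [0.0098 0.0504]
top 105 [0.6296 0.2317]
 grip n 20 [0.5547 0.179  0.1322] angle 33.78958457253377 ends y [-0.0498 -0.0308]
35 [-0.      0.0002  0.0001  0.0207  0.1046  0.0085]
40 [-0.     -0.0055 -0.0058 -0.6459  0.1045  0.0091]
45 [-0.     -0.0116 -0.0112 -1.3126  0.1045  0.0097]
50 [-0.     -0.0181 -0.0159 -1.9793  0.1044  0.0103]
55 [-0.     -0.0251 -0.0201 -2.6459  0.1043  0.0109]
60 [-0.     -0.0323 -0.0237 -3.3126  0.1043  0.0115]
65 [-0.     -0.0399 -0.0265 -3.9793  0.1042  0.0121]
70 [-0.0001 -0.0477 -0.0287 -4.6459  0.1042  0.0127]
75 [-0.0001 -0.0556 -0.0302 -5.3126  0.1041  0.0133]
80 [-0.0001 -0.0637 -0.031  -5.9793  0.104   0.0139]
85 [-0.0001 -0.0717 -0.031  -6.6459  0.1039  0.0146]
90 [-0.0001 -0.0798 -0.0304 -7.3126  0.1039  0.0152]
```

Careful with the scale: turns go in shares of 360 degrees. That gives: -1.4 degrees is -0.0039.

```bash
echo '[{"jaw": 0.15,"sz": -0.004,"drx": -0.0006},{"jaw": 0.15,"sz": -0.008,"drx": -0.0011},{"jaw": 0.15,"sy": -0.002,"sz": -0.011,"drx": -0.0017},{"jaw": 0.15,"sy": -0.005,"sz": -0.0135,"drx": -0.0028},{"jaw": 0.15,"sy": -0.008,"sz": -0.016,"drx": -0.0033},{"jaw": 0.15,"sy": -0.0116,"sz": -0.0175,"drx": -0.0039},{"jaw": 0.15,"sy": -0.0116,"sz": -0.0175,"drx": -0.0039}]' | python3 -m handwheel; python3 chk.py s4;  python3 - <<'E'
from h import *
C2=C+.0015*D
for a in range(45,95,5): print(a,delta(*bailpose(a,12*(1-a/90),.019,C2)))
E
```

```text
time_s: 8.6
tcp_pos: [0.5613, 0.2214, 0.135]
ee_rot: [[0.17, -0.98, 0.102], [-0.985, -0.169, 0.019], [-0.002, -0.104, -0.995]]
wrist_force: [-2.6, -0.9, 1.6]
gripper_width: 0.155
gripper_force: 1.3
scene 137 [0.6254 0.2336]
 grip n 25 [0.5552 0.2476 0.1514] angle 47.312700778720796 ends y [0.0076 0.0486]
top 54 [0.6231 0.2283]
 grip n 23 [0.5636 0.1804 0.1493] angle 45.54938263932373 ends y [-0.0507 -0.0303]
45 [0.0001 0.0004 0.0063 0.0416 0.1118 0.0297]
50 [ 0.0001 -0.0061  0.0014 -0.6251  0.1117  0.0304]
55 [ 0.0001 -0.0129 -0.003  -1.2918  0.1115  0.031 ]
60 [ 0.0001 -0.0201 -0.0067 -1.9584  0.1113  0.0317]
65 [ 0.0001 -0.0276 -0.0097 -2.6251  0.1111  0.0323]
70 [ 0.0001 -0.0353 -0.0121 -3.2918  0.1109  0.033 ]
75 [ 0.0001 -0.0432 -0.0138 -3.9584  0.1107  0.0336]
80 [ 0.0001 -0.0512 -0.0147 -4.6251  0.1106  0.0343]
85 [ 0.0001 -0.0593 -0.015  -5.2918  0.1104  0.0349]
90 [ 0.0001 -0.0673 -0.0145 -5.9584  0.1102  0.0356]
```

View pics/s4.png

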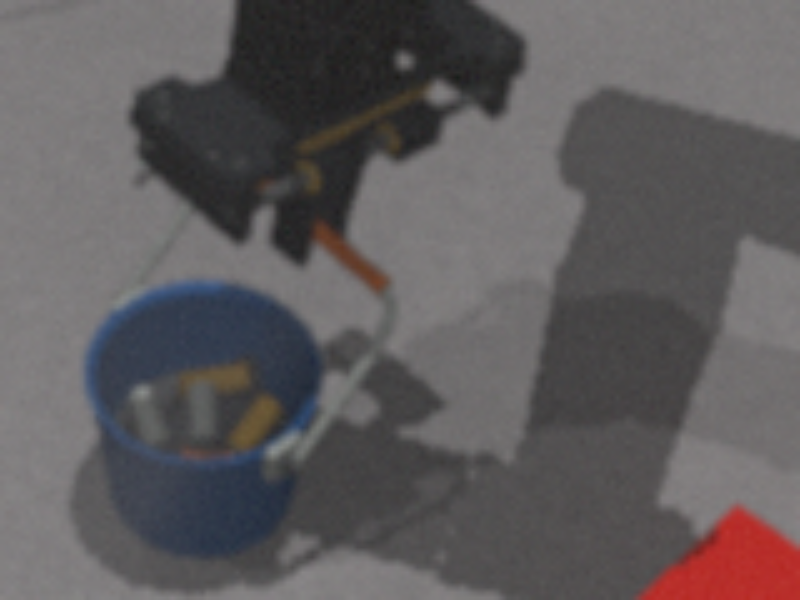

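Converted, -2 degrees is -0.0056.

```bash
echo '[{"jaw": 0.2,"sz": -0.002,"drx": -0.0003},{"jaw": 0.2,"sy": -0.003,"sz": -0.004,"drx": -0.0011},{"jaw": 0.2,"sy": -0.006,"sz": -0.006,"drx": -0.0022},{"jaw": 0.2,"sy": -0.009,"sz": -0.008,"drx": -0.0031},{"jaw": 0.2,"sy": -0.012,"sz": -0.0095,"drx": -0.0039},{"jaw": 0.2,"sy": -0.015,"sz": -0.011,"drx": -0.005},{"jaw": 0.2,"sy": -0.017,"sz": -0.012,"drx": -0.0056},{"jaw": 0.2,"sy": -0.017,"sz": -0.012,"drx": -0.0056}]' | python3 -m handwheel; python3 chk.py;  python3 - <<'E'
from h import *
C2=C+.0015*D
for a in range(60,100,5): print(a,delta(*bailpose(a,12*(1-a/90),.019,C2)))
E
```

```text
time_s: 9.5
tcp_pos: [0.5769, 0.224, 0.1484]
ee_rot: [[0.17, -0.983, 0.068], [-0.985, -0.169, 0.014], [-0.002, -0.069, -0.998]]
wrist_force: [-0.2, 0.3, 0.3]
gripper_width: 0.197
gripper_force: 0.0
scene 115 [0.6241 0.2331]
 grip n 29 [0.57   0.2439 0.164 ] angle 58.30930468638774 ends y [0.0025 0.047 ]
top 50 [0.6237 0.2285]
 grip n 19 [0.5787 0.1804 0.162 ] angle 57.16860048201608 ends y [-0.0516 -0.035 ]
60 [ 0.0001 -0.0034  0.0051  0.0522  0.1072  0.0362]
65 [ 0.0001 -0.0107  0.0018 -0.6145  0.107   0.0368]
70 [ 0.0001 -0.0184 -0.0009 -1.2812  0.1068  0.0374]
75 [ 0.0001 -0.0262 -0.0028 -1.9478  0.1066  0.038 ]
80 [ 0.0001 -0.0342 -0.004  -2.6145  0.1064  0.0386]
85 [ 0.0001 -0.0422 -0.0046 -3.2812  0.1061  0.0393]
90 [ 0.0001 -0.0503 -0.0044 -3.9478  0.1059  0.0399]
95 [ 0.0001 -0.0583 -0.0035 -4.6145  0.1057  0.0405]
```

Converted, -3.2 degrees is -0.0089.

```bash
echo '[{"jaw": 0.2,"sy": -0.004,"sz": -0.001,"drx": -0.0011},{"jaw": 0.2,"sy": -0.01,"sz": -0.002,"drx": -0.0022},{"jaw": 0.2,"sy": -0.016,"sz": -0.003,"drx": -0.0036},{"jaw": 0.2,"sy": -0.022,"sz": -0.004,"drx": -0.005},{"jaw": 0.2,"sy": -0.028,"sz": -0.005,"drx": -0.0064},{"jaw": 0.2,"sy": -0.034,"sz": -0.006,"drx": -0.0078},{"jaw": 0.2,"sy": -0.038,"sz": -0.006,"drx": -0.0089},{"jaw": 0.2,"sy": -0.038,"sz": -0.006,"drx": -0.0089}]' | python3 -m handwheel; python3 chk.py;  python3 - <<'E'
from h import *
C2=C+.0015*D
for a in (80,85,90,93): print(a,delta(*bailpose(a,12*max(0,1-a/90),.019,C2)))
E
```

```text
time_s: 10.4
tcp_pos: [0.6139, 0.2304, 0.1566]
ee_rot: [[0.17, -0.985, 0.012], [-0.986, -0.17, 0.004], [-0.002, -0.013, -1.0]]
wrist_force: [-0.5, 1.1, -0.6]
gripper_width: 0.2
gripper_force: 0.0
scene 111 [0.6236 0.2329]
 grip n 30 [0.6081 0.2514 0.1785] angle 82.95295146517647 ends y [0.0025 0.047 ]
top 56 [0.623  0.2289]
 grip n 19 [0.6156 0.1912 0.1762] angle 81.08711143794459 ends y [-0.0512  0.0037]
80 [-0.      0.0033  0.0019  0.6408  0.0901  0.0315]
85 [ 0.     -0.0047  0.0009 -0.0259  0.0899  0.032 ]
90 [ 0.     -0.0127  0.0007 -0.6926  0.0897  0.0326]
93 [ 0.     -0.0177  0.0008 -0.6926  0.0897  0.0326]
```

Converted, -0.7 degrees is -0.0019.

```bash
echo '[{"jaw": 0.2,"sy": -0.004,"drx": -0.0008},{"jaw": 0.2,"sy": -0.008,"drx": -0.0014},{"jaw": 0.2,"sy": -0.0125,"drx": -0.0019},{"jaw": 0.2,"sy": -0.0125,"drx": -0.0019},{"jaw": 0.2,"sy": -0.0105,"drx": -0.0019},{"jaw": 0.2,"sy": -0.0105,"drx": -0.0019}]' | python3 -m handwheel; python3 chk.py;  python3 - <<'E'
from h import *
C2=C+.0*D
for a in (90,): print(a,delta(*bailpose(a,0,.019,C2)))
E
```

```text
time_s: 11.1
tcp_pos: [0.623, 0.2319, 0.1568]
ee_rot: [[0.17, -0.985, -0.001], [-0.985, -0.17, 0.001], [-0.001, 0.0, -1.0]]
wrist_force: [0.5, -0.7, 0.2]
gripper_width: 0.199
gripper_force: 0.0
scene 90 [0.6234 0.2327]
 grip n 30 [0.6198 0.2578 0.1796] angle 90.03871718449945 ends y [0.0059 0.0452]
top 55 [0.6228 0.2291]
 grip n 19 [0.6273 0.1925 0.1793] angle 87.93969602523477 ends y [-0.0518  0.0022]
90 [ 0.0001 -0.001   0.001  -0.0068  0.0889  0.0525]
```

```bash
echo '[{"jaw": 0.1},{"jaw": 0.1},{"jaw": 0},{"jaw": 0},{"jaw": 0},{"jaw": 0}]' | python3 -m handwheel; python3 chk.py; echo '[{"jaw": 0,"sz": -0.003},{"jaw": 0,"sz": -0.006},{"jaw": 0,"sz": -0.01},{"jaw": 0,"sz": -0.014},{"jaw": 0,"sz": -0.018},{"jaw": 0,"sz": -0.022},{"jaw": 0,"sz": -0.026},{"jaw": 0,"sz": -0.03}]' | python3 -m handwheel
```

```text
time_s: 11.8
tcp_pos: [0.6232, 0.2319, 0.157]
ee_rot: [[0.17, -0.985, -0.0], [-0.985, -0.17, 0.001], [-0.001, 0.0, -1.0]]
wrist_force: [-0.3, -0.0, 1.3]
gripper_width: 0.101
gripper_force: 30.0
scene 95 [0.624  0.2326]
 grip n 27 [0.6205 0.2583 0.1796] angle 90.50123007735057 ends y [0.0108 0.0447]
top 51 [0.623  0.2296]
 grip n 16 [0.6276 0.1937 0.179 ] angle 88.06092783688139 ends y [-0.0518  0.009 ]
time_s: 12.7
tcp_pos: [0.6233, 0.2319, 0.1873]
ee_rot: [[0.17, -0.985, -0.0], [-0.985, -0.17, 0.002], [-0.002, -0.0, -1.0]]
wrist_force: [0.1, -1.1, -6.0]
gripper_width: 0.102
gripper_force: 30.0
```

```bash
echo '[{"jaw": 0,"sz": -0.004},{"jaw": 0,"sz": -0.012},{"jaw": 0,"sz": -0.022},{"jaw": 0,"sz": -0.034},{"jaw": 0,"sz": -0.048},{"jaw": 0,"sz": -0.062},{"jaw": 0,"sz": -0.074},{"jaw": 0,"sz": -0.08}]' | python3 -m handwheel; echo '[{"jaw": 0},{"jaw": 0}]' | python3 -m handwheel >/dev/null;python3 - <<'E'
from h import *
R=tool(SX,0); p=O-.10*SX; p[2]=.267
print(delta(p,R)); s=sensors.sense(); print(s['tcp_pos'],s['joints'])
E
```

```text
time_s: 13.5
tcp_pos: [0.6239, 0.232, 0.2692]
ee_rot: [[0.17, -0.985, 0.003], [-0.985, -0.17, 0.003], [-0.002, -0.003, -1.0]]
wrist_force: [0.1, 0.1, -5.2]
gripper_width: 0.105
gripper_force: 30.0
[ 0.3998  0.2224 -0.001   0.0717  0.0816 15.5078]
[0.623  0.2317 0.2664] [ 34.2594  24.6849  10.8711  -0.1101 -76.2033 -24.4645]
```

Converted, 15.5 degrees is 0.0431.

```bash
echo '[{"jaw": 0,"sx": 0.003,"sy": 0.0015},{"jaw": 0,"sx": 0.009,"sy": 0.005},{"jaw": 0,"sx": 0.017,"sy": 0.01},{"jaw": 0,"sx": 0.031,"sy": 0.017},{"jaw": 0,"sx": 0.048,"sy": 0.027},{"jaw": 0,"sx": 0.066,"sy": 0.036},{"jaw": 0,"sx": 0.083,"sy": 0.046},{"jaw": 0,"sx": 0.1,"sy": 0.056}]' | python3 -m handwheel >/dev/null; echo '[{"jaw": 0,"sx": 0.0175,"sy": 0.0097},{"jaw": 0,"sx": 0.035,"sy": 0.0194},{"jaw": 0,"sx": 0.0525,"sy": 0.0291},{"jaw": 0,"sx": 0.07,"sy": 0.0388},{"jaw": 0,"sx": 0.0875,"sy": 0.0485},{"jaw": 0,"sx": 0.105,"sy": 0.0582},{"jaw": 0,"sx": 0.1225,"sy": 0.0679},{"jaw": 0,"sx": 0.14,"sy": 0.0776}]' | python3 -m handwheel >/dev/null; echo '[{"jaw": 0,"sx": 0.0175,"sy": 0.0097},{"jaw": 0,"sx": 0.035,"sy": 0.0194},{"jaw": 0,"sx": 0.0525,"sy": 0.0291},{"jaw": 0,"sx": 0.07,"sy": 0.0388},{"jaw": 0,"sx": 0.0875,"sy": 0.0485},{"jaw": 0,"sx": 0.105,"sy": 0.0582},{"jaw": 0,"sx": 0.12,"sy": 0.0665},{"jaw": 0,"sx": 0.132,"sy": 0.073}]' | python3 -m handwheel>/dev/null; echo '[{"jaw": 0,"sx": 0.01,"sy": 0.0055},{"jaw": 0,"sx": 0.017,"sy": 0.0094,"drz": 0.0028},{"jaw": 0,"sx": 0.022,"sy": 0.0122,"drz": 0.0083},{"jaw": 0,"sx": 0.026,"sy": 0.0144,"drz": 0.0167},{"jaw": 0,"sx": 0.028,"sy": 0.0155,"drz": 0.025},{"jaw": 0,"sx": 0.028,"sy": 0.0155,"drz": 0.0333},{"jaw": 0,"sx": 0.028,"sy": 0.0155,"drz": 0.0403},{"jaw": 0,"sx": 0.028,"sy": 0.0155,"drz": 0.0431}]' | python3 -m handwheel; python3 - <<'E'
from h import *
R=tool(SX,0); p=O-.10*SX; p[2]=.267
print(delta(p,R)); s=sensors.sense(); print(s['tcp_pos'],s['joints'])
E
```

```text
time_s: 16.9
tcp_pos: [0.4726, -0.2, 0.2662]
ee_rot: [[-0.101, -0.995, -0.0], [-0.995, 0.101, 0.002], [-0.002, 0.0, -1.0]]
wrist_force: [0.4, 0.4, -5.8]
gripper_width: 0.102
gripper_force: 30.0
[ 0.0001  0.0008 -0.0008  0.0229  0.0927 -0.0656]
[ 0.4726 -0.2     0.2662] [ -4.852    9.362  -10.7452  -0.099  -69.9143  -0.9187]
```

Now look at how the grip lines up with the tips.

```bash
cat > m.py <<'E'
from h import *
SY=np.cross(k,SX)
def loc(q): q=q-O; return np.stack([q@SX,q@SY,q[...,2]],-1)
def meas(n):
    c=cap(n);P=cloud(c); L=loc(P); hsv=cv2.cvtColor(c['pixels'],cv2.COLOR_RGB2HSV);H,S,V=[hsv[...,i].astype(int) for i in range(3)]
    ok=(c['z_map']>0)&(L[...,2]>.19)&(abs(L[...,1])<.09)
    red=ok&((H<5)|(H>172))&(S>110)&(L[...,0]<.02)&(L[...,0]>-.06)
    for sg in(1,-1):
        q=L[red&(L[...,1]*sg>.02)&(abs(L[...,0]+.02)<.02)]; print(n,'tip',sg,len(q),q.mean(0) if len(q) else '')
    g=L[ok&(H>=5)&(H<20)&(S>130)&(L[...,0]<.06)]
    if len(g):
        print(n,'grip',len(g),'mean',g.mean(0),'y ends',np.percentile(g[:,1],[1,99]))
        a=np.polyfit(g[:,1],g[:,0],1);print('   yaw err deg',np.degrees(np.arctan(a[0])),'x at y0',a[1])
    return c,L
if __name__=='__main__':
    import sys
    for n in('scene','top'):
        c,L=meas(n)
        if n=='scene' and len(sys.argv)>1: cv2.imwrite('pics/%s.png'%sys.argv[1],cv2.resize(c['pixels'][70:210,130:310][...,::-1],None,fx=4.4,fy=4.2))
    s=sensors.sense();print('tcp local',loc(s['tcp_pos']),s['wrist_force'])
E
python3 m.py s5
```

```text
scene tip 1 6 [-0.0184  0.0421  0.2454]
scene tip -1 4 [-0.02   -0.0377  0.2441]
scene grip 28 mean [-0.0819  0.0101  0.2799] y ends [-0.0466  0.0496]
   yaw err deg -43.143183984001304 x at y0 -0.07241447131067115
top tip 1 0 
top tip -1 0 
top grip 18 mean [-0.1154  0.0385  0.3219] y ends [0.0074 0.0671]
   yaw err deg 11.625583681227399 x at y0 -0.12331506202994484
tcp local [-0.0991  0.0001  0.2663] [-0.7558 -0.0353 -5.2641]
```

View pics/s5.png

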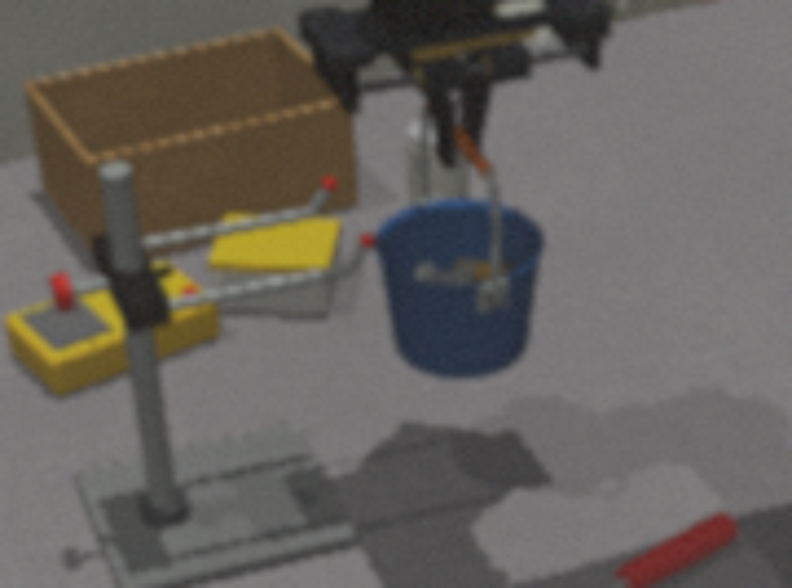

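The tips are at (330,184) and (368,240) and the pail hangs clear in front of them. I'll move forward over the hook at this height and measure again.

```bash
echo '[{"jaw": 0,"sy": -0.002},{"jaw": 0,"sy": -0.007},{"jaw": 0,"sy": -0.015},{"jaw": 0,"sy": -0.025},{"jaw": 0,"sy": -0.037},{"jaw": 0,"sy": -0.049},{"jaw": 0,"sy": -0.061},{"jaw": 0,"sy": -0.073}]' | python3 -m handwheel>/dev/null;  echo '[{"jaw": 0,"sy": -0.011},{"jaw": 0,"sy": -0.02},{"jaw": 0,"sy": -0.027},{"jaw": 0,"sy": -0.031},{"jaw": 0,"sy": -0.033},{"jaw": 0,"sy": -0.034},{"jaw": 0,"sy": -0.034},{"jaw": 0,"sy": -0.034}]' | python3 -m handwheel; python3 m.py; python3 - <<'E'
from h import *
a=cv2.resize(dict(np.load('last_scene.npz'))['pixels'][80:150,180:260],None,fx=5,fy=5,interpolation=2)
b=cv2.resize(dict(np.load('last_top.npz'))['pixels'][115:185,275:355],None,fx=5,fy=5,interpolation=2)
cv2.imwrite('pics/s6.png',np.hstack([a,b])[...,::-1])
E
```

```text
time_s: 18.6
tcp_pos: [0.5786, -0.2108, 0.2665]
ee_rot: [[-0.1, -0.995, -0.0], [-0.995, 0.1, 0.002], [-0.002, 0.0, -1.0]]
wrist_force: [-0.1, 0.2, -4.9]
gripper_width: 0.104
gripper_force: 30.0
scene tip 1 8 [-0.019   0.0414  0.2436]
scene tip -1 0 
scene grip 43 mean [0.0073 0.0208 0.2947] y ends [-0.0387  0.0529]
   yaw err deg 13.658352106249257 x at y0 0.002268860110167693
top tip 1 11 [-0.0189  0.0383  0.2422]
top tip -1 8 [-0.0207 -0.0402  0.245 ]
top grip 28 mean [0.0045 0.0382 0.287 ] y ends [0.0289 0.0488]
   yaw err deg 17.824487905090344 x at y0 -0.007811674668622962
tcp local [ 0.0075 -0.      0.2665] [ 0.4282 -0.6169 -5.3425]
```

View pics/s6.png

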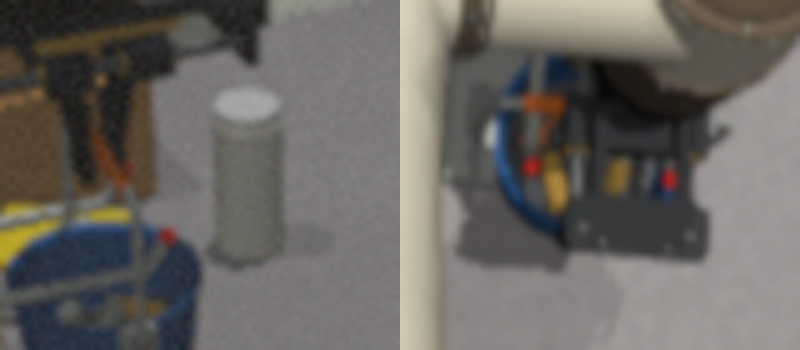

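Left half (scene): grip end at (120,182), near tip at (168,236). Right half (top): tips at (532,166) and (668,180), grip end at about (525,103). The lateral fit looks right to within about 1 mm, so I'll check the stand's yaw from the prong points.

```bash
python3 - <<'E'
from m import *
for n in('scene','top'):
    L=loc(np.load('hk_%s.npy'%n)); 
    for sg in(1,-1):
        q=L[(abs(L[:,1]*sg-.04)<.014)&(L[:,0]>.0)&(L[:,0]<.095)&(abs(L[:,2]-.225)<.02)]
        for _ in range(3):
            a=np.polyfit(q[:,0],q[:,1],1); r=q[:,1]-np.polyval(a,q[:,0]); q=q[abs(r)<.005]
        print(n,sg,len(q),'yaw',np.degrees(np.arctan(a[0])),'y0',a[1],'z med',np.median(q[:,2]),np.percentile(q[:,2],[10,90]))
E
```

```text
scene 1 88 yaw -1.2964991370964967 y0 0.040689248818671864 z med 0.22437673258295304 [0.2207 0.2275]
scene -1 73 yaw -0.8511129471101736 y0 -0.039077566125908215 z med 0.2247265043034795 [0.2209 0.227 ]
top 1 88 yaw -0.6337246873539015 y0 0.03724146601587101 z med 0.22310185048836595 [0.2195 0.2273]
top -1 85 yaw -0.6224082959947991 y0 -0.04252347141097081 z med 0.22368584291856242 [0.2197 0.228 ]
```

Converted, 0.9 degrees is 0.0025.

```bash
echo '[{"jaw": 0,"sx": 0.0005,"drz": 0.0011},{"jaw": 0,"sx": 0.001,"drz": 0.0025},{"jaw": 0,"sx": 0.001,"sz": 0.003,"drz": 0.0025},{"jaw": 0,"sx": 0.001,"sz": 0.007,"drz": 0.0025},{"jaw": 0,"sx": 0.001,"sz": 0.012,"drz": 0.0025},{"jaw": 0,"sx": 0.001,"sz": 0.017,"drz": 0.0025},{"jaw": 0,"sx": 0.001,"sz": 0.022,"drz": 0.0025},{"jaw": 0,"sx": 0.001,"sz": 0.027,"drz": 0.0025}]' | python3 -m handwheel; echo '[{"jaw": 0,"sz": 0.004},{"jaw": 0,"sz": 0.008},{"jaw": 0,"sz": 0.012},{"jaw": 0,"sz": 0.015},{"jaw": 0,"sz": 0.017},{"jaw": 0,"sz": 0.018},{"jaw": 0,"sz": 0.018},{"jaw": 0,"sz": 0.018}]' | python3 -m handwheel;python3 m.py s7
```

```text
time_s: 19.5
tcp_pos: [0.5787, -0.2117, 0.2386]
ee_rot: [[-0.115, -0.993, -0.001], [-0.993, 0.115, 0.002], [-0.001, 0.001, -1.0]]
wrist_force: [-0.0, 0.4, -5.5]
gripper_width: 0.102
gripper_force: 30.0
time_s: 20.3
tcp_pos: [0.5789, -0.2118, 0.2215]
ee_rot: [[-0.115, -0.993, 0.0], [-0.993, 0.115, 0.001], [-0.001, -0.0, -1.0]]
wrist_force: [-0.6, 0.5, -5.9]
gripper_width: 0.1
gripper_force: 30.0
scene tip 1 7 [-0.0189  0.0407  0.2438]
scene tip -1 0 
scene grip 39 mean [0.0091 0.0229 0.2495] y ends [-0.0072  0.0492]
   yaw err deg 1.2595770887677482 x at y0 0.008628610983365946
top tip 1 11 [-0.0181  0.0384  0.2423]
top tip -1 0 
top grip 27 mean [0.0041 0.0383 0.2451] y ends [0.0284 0.0489]
   yaw err deg 21.041373833227027 x at y0 -0.010645054446341059
tcp local [ 0.0078 -0.001   0.2215] [-0.4633  0.9499 -5.1468]
```

View pics/s7.png

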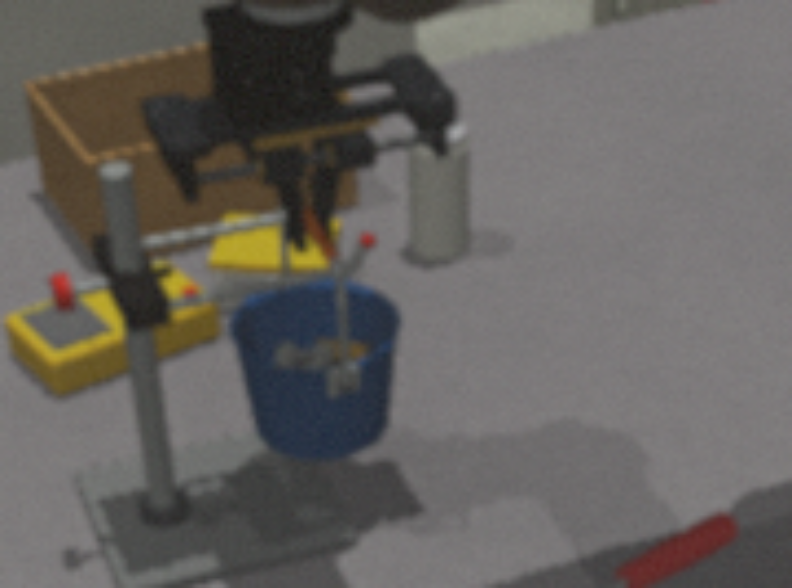

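The pail hangs between the prongs, with the near tip at (368,240) and the grip end at (330,250), and the gripper is well clear of the post. Now I'll feel downwards.

```bash
echo '[{"jaw": 0,"sz": 0.001},{"jaw": 0,"sz": 0.002},{"jaw": 0,"sz": 0.003},{"jaw": 0,"sz": 0.004},{"jaw": 0,"sz": 0.004}]' | python3 -m handwheel|egrep 'tcp|wrist'; echo '[{"jaw": 0,"sz": 0.0005},{"jaw": 0,"sz": 0.001},{"jaw": 0,"sz": 0.0015},{"jaw": 0,"sz": 0.0015}]' | python3 -m handwheel|egrep 'tcp|wrist'
```

```text
tcp_pos: [0.5787, -0.2117, 0.217]
wrist_force: [0.5, 0.4, -5.4]
tcp_pos: [0.5788, -0.2117, 0.2157]
wrist_force: [-0.3, 0.0, -5.6]
```

```bash
echo '[{"jaw": 0,"sz": 0.0005},{"jaw": 0,"sz": 0.001},{"jaw": 0,"sz": 0.001}]' | python3 -m handwheel|egrep 'tcp|wrist'
```

```text
tcp_pos: [0.5787, -0.2117, 0.2147]
wrist_force: [0.5, -0.5, -5.0]
```

```bash
for i in 1; do echo '[{"jaw": 0,"sz": 0.0005},{"jaw": 0,"sz": 0.0005}]' | python3 -m handwheel|egrep 'tcp|wrist'; done; echo '[{"jaw": 0,"sz": 0.0005},{"jaw": 0,"sz": 0.0005}]' | python3 -m handwheel|egrep 'tcp|wrist'
```

```text
tcp_pos: [0.5788, -0.2117, 0.2142]
wrist_force: [-0.3, -0.2, -5.4]
tcp_pos: [0.5787, -0.2117, 0.2137]
wrist_force: [0.2, -0.2, -5.2]
```

```bash
echo '[{"jaw": 0,"sz": 0.0005},{"jaw": 0,"sz": 0.0005}]' | python3 -m handwheel|egrep 'tcp|wrist'; echo '[{"jaw": 0,"sz": 0.0004},{"jaw": 0,"sz": 0.0004}]' | python3 -m handwheel|egrep 'tcp|wrist'
```

```text
tcp_pos: [0.5787, -0.2117, 0.2132]
wrist_force: [0.4, 0.5, -4.9]
tcp_pos: [0.5787, -0.2117, 0.2128]
wrist_force: [0.1, 0.5, -3.6]
```

```bash
echo '[{"jaw": 0,"sz": -0.0004},{"jaw": 0,"sy": 0.001,"sz": -0.0005},{"jaw": 0,"sy": 0.002,"sz": -0.0005},{"jaw": 0,"sy": 0.003,"sz": -0.0005},{"jaw": 0,"sy": 0.004,"sz": -0.0005},{"jaw": 0,"sy": 0.005,"sz": -0.0005},{"jaw": 0,"sy": 0.005,"sz": -0.0005}]' | python3 -m handwheel|egrep 'tcp|wrist'; echo '[{"jaw": 0,"sy": 0.0005},{"jaw": 0,"sy": 0.001},{"jaw": 0,"sy": 0.001}]' | python3 -m handwheel|egrep 'tcp|wrist'
```

```text
tcp_pos: [0.5736, -0.2111, 0.2134]
wrist_force: [1.7, 0.4, -5.2]
tcp_pos: [0.5728, -0.211, 0.2134]
wrist_force: [-0.1, 0.6, -4.5]
```

```bash
 echo '[{"jaw": 0,"sy": 0.0005},{"jaw": 0,"sy": 0.0005}]' | python3 -m handwheel|egrep 'tcp|wrist'; echo '[{"jaw": 0,"sy": 0.0005},{"jaw": 0,"sy": 0.0005}]' | python3 -m handwheel|egrep 'tcp|wrist'
```

```text
tcp_pos: [0.5722, -0.211, 0.2134]
wrist_force: [-0.4, 0.2, -5.0]
tcp_pos: [0.5718, -0.2109, 0.2134]
wrist_force: [-0.5, -0.0, -4.5]
```

```bash
 echo '[{"jaw": 0,"sy": 0.0005},{"jaw": 0,"sy": 0.0005}]' | python3 -m handwheel|egrep 'tcp|wrist'; echo '[{"jaw": 0,"sy": 0.0005},{"jaw": 0,"sy": 0.0005}]' | python3 -m handwheel|egrep 'tcp|wrist'
```

```text
tcp_pos: [0.5712, -0.2109, 0.2134]
wrist_force: [0.0, -0.3, -5.8]
tcp_pos: [0.5708, -0.2108, 0.2134]
wrist_force: [0.5, 0.2, -4.9]
```

```bash
 echo '[{"jaw": 0,"sy": 0.0005},{"jaw": 0,"sy": 0.0005},{"jaw": 0,"sy": 0.0005}]' | python3 -m handwheel|egrep 'tcp|wrist'; python3 -c "
from h import *
print(sensors.sense()['moment'])"
```

```text
tcp_pos: [0.5703, -0.2107, 0.2134]
wrist_force: [-0.4, 0.2, -4.6]
[ 0.1392 -0.1154 -0.0055]
```

```bash
 echo '[{"jaw": 0,"sy": 0.0005},{"jaw": 0,"sy": 0.0005}]' | python3 -m handwheel|egrep 'tcp|wrist'; echo '[{"jaw": 0,"sy": 0.0005},{"jaw": 0,"sy": 0.0005}]' | python3 -m handwheel|egrep 'tcp|wrist'
```

```text
tcp_pos: [0.5698, -0.2107, 0.2134]
wrist_force: [0.1, 0.7, -4.5]
tcp_pos: [0.5693, -0.2106, 0.2134]
wrist_force: [0.8, 1.0, -4.5]
```

```bash
 echo '[{"jaw": 0,"sy": 0.0005},{"jaw": 0,"sy": 0.0005}]' | python3 -m handwheel|egrep 'tcp|wrist'; echo '[{"jaw": 0,"sy": 0.0005},{"jaw": 0,"sy": 0.0005}]' | python3 -m handwheel|egrep 'tcp|wrist'
```

```text
tcp_pos: [0.5689, -0.2106, 0.2134]
wrist_force: [0.3, -0.3, -6.1]
tcp_pos: [0.5687, -0.2105, 0.2136]
wrist_force: [1.4, 0.1, -4.3]
```

```bash
 echo '[{"jaw": 0,"sy": 0.0004},{"jaw": 0,"sy": 0.0004},{"jaw": 0,"sy": 0.0004}]' | python3 -m handwheel|egrep 'tcp|wrist'
```

```text
tcp_pos: [0.5685, -0.2105, 0.2137]
wrist_force: [1.5, 0.1, -4.6]
```

```bash
 echo '[{"jaw": 0,"sy": 0.0004},{"jaw": 0,"sy": 0.0004},{"jaw": 0,"sy": 0.0004}]' | python3 -m handwheel|egrep 'tcp|wrist'; python3 -c "
from h import *
print(sensors.sense()['moment'])"
```

```text
tcp_pos: [0.5684, -0.2105, 0.2138]
wrist_force: [3.7, -1.5, -3.5]
[-0.0546 -1.2142  0.0126]
```

Both tips are taking the pull (no moment about z). Now I'll lower until the hook carries the weight.

```bash
 echo '[{"jaw": 0,"sy": -0.0003,"sz": 0.0003},{"jaw": 0,"sy": -0.0003,"sz": 0.0006},{"jaw": 0,"sy": -0.0003,"sz": 0.0006}]' | python3 -m handwheel|egrep 'tcp|wrist'; echo '[{"jaw": 0,"sz": 0.0003},{"jaw": 0,"sz": 0.0003},{"jaw": 0,"sz": 0.0003}]' | python3 -m handwheel|egrep 'tcp|wrist'
```

```text
tcp_pos: [0.5684, -0.2105, 0.2136]
wrist_force: [3.4, -0.0, -0.9]
tcp_pos: [0.5684, -0.2106, 0.2134]
wrist_force: [4.0, 0.7, 1.5]
```

```bash
 echo '[{"jaw": 0,"sz": 0.0003},{"jaw": 0,"sz": 0.0003},{"jaw": 0,"sz": 0.0003}]' | python3 -m handwheel|egrep 'tcp|wrist'
```

```text
tcp_pos: [0.5686, -0.2107, 0.213]
wrist_force: [5.1, -0.2, 3.5]
```

```bash
 echo '[{"jaw": 0,"sy": -0.0003},{"jaw": 0,"sy": -0.0006},{"jaw": 0,"sy": -0.0006}]' | python3 -m handwheel|egrep 'tcp|wrist'
```

```text
tcp_pos: [0.5689, -0.2107, 0.2125]
wrist_force: [5.4, 0.4, 3.9]
```

```bash
 echo '[{"jaw": 0,"sy": -0.0003,"sz": -0.0002},{"jaw": 0,"sy": -0.0006,"sz": -0.0002},{"jaw": 0,"sy": -0.0006,"sz": -0.0002}]' | python3 -m handwheel|egrep 'tcp|wrist'
```

```text
tcp_pos: [0.569, -0.2107, 0.2123]
wrist_force: [5.2, -1.2, 2.7]
```

```bash
 echo '[{"jaw": 0,"sy": -0.0004},{"jaw": 0,"sy": -0.0008},{"jaw": 0,"sy": -0.0008}]' | python3 -m handwheel|egrep 'tcp|wrist'
```

```text
tcp_pos: [0.5694, -0.2107, 0.2119]
wrist_force: [4.3, -1.1, 2.1]
```

```bash
 echo '[{"jaw": 0,"sy": -0.0004,"sz": -0.0001},{"jaw": 0,"sy": -0.0008,"sz": -0.0002},{"jaw": 0,"sy": -0.0008,"sz": -0.0002}]' | python3 -m handwheel|egrep 'tcp|wrist'
```

```text
tcp_pos: [0.5697, -0.2106, 0.2117]
wrist_force: [2.0, -0.8, -0.5]
```

```bash
 echo '[{"jaw": 0,"sy": -0.0002,"sz": 0.0002},{"jaw": 0,"sy": -0.0004,"sz": 0.0003},{"jaw": 0,"sy": -0.0004,"sz": 0.0003},{"jaw": 0,"sy": -0.0004,"sz": 0.0003}]' | python3 -m handwheel|egrep 'tcp|wrist';python3 m.py s8
```

```text
tcp_pos: [0.57, -0.2106, 0.2115]
wrist_force: [-0.2, 0.7, -2.0]
scene tip 1 7 [-0.0185  0.0419  0.2446]
scene tip -1 1 [-0.0205 -0.0435  0.246 ]
scene grip 36 mean [0.0009 0.0218 0.2397] y ends [-0.0057  0.0497]
   yaw err deg 1.828036785344384 x at y0 0.00025138651981734746
top tip 1 14 [-0.0189  0.0375  0.2416]
top tip -1 0 
top grip 25 mean [-0.0019  0.038   0.2353] y ends [0.0293 0.0489]
   yaw err deg 6.6356615115679425 x at y0 -0.006302658435967617
tcp local [-0.0011 -0.0007  0.2115] [-0.6357  0.3956 -2.3477]
```

View pics/s8.png

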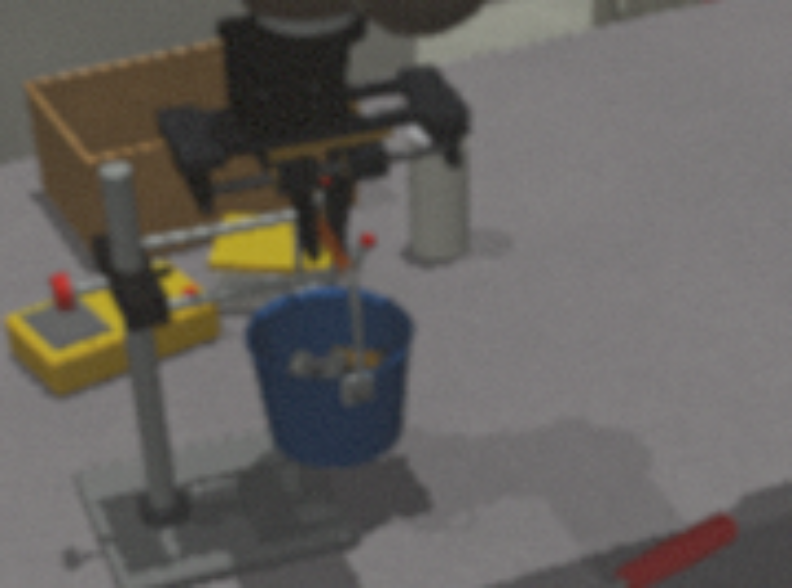

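The grip's near end is at (343,265), just behind the near tip at (368,240), and the pail hangs level with the wires outside the prongs. A little more lowering is left.

```bash
 echo '[{"jaw": 0,"sy": 0.0002,"sz": 0.0002},{"jaw": 0,"sy": 0.0003,"sz": 0.0004},{"jaw": 0,"sy": 0.0003,"sz": 0.0004},{"jaw": 0,"sy": 0.0003,"sz": 0.0004}]' | python3 -m handwheel|egrep 'tcp|wrist'
```

```text
tcp_pos: [0.5703, -0.2106, 0.2115]
wrist_force: [-0.9, 0.2, -2.6]
```

```bash
 echo '[{"jaw": 0},{"jaw": 0},{"jaw": 0},{"jaw": 0}]' | python3 -m handwheel|egrep 'tcp|wrist';echo '[{"jaw": 0},{"jaw": 0},{"jaw": 0},{"jaw": 0}]' | python3 -m handwheel|egrep 'tcp|wrist'
```

```text
tcp_pos: [0.5708, -0.2107, 0.2116]
wrist_force: [-0.5, -0.4, -2.5]
tcp_pos: [0.5708, -0.2107, 0.2117]
wrist_force: [0.5, 0.1, -4.2]
```

```bash
 echo '[{"jaw": 0,"sy": 0.0004,"sz": 0.0002},{"jaw": 0,"sy": 0.0008,"sz": 0.0004},{"jaw": 0,"sy": 0.0008,"sz": 0.0004},{"jaw": 0,"sy": 0.0008,"sz": 0.0004}]' | python3 -m handwheel|egrep 'tcp|wrist';echo '[{"jaw": 0},{"jaw": 0},{"jaw": 0}]' | python3 -m handwheel|egrep 'tcp|wrist'
```

```text
tcp_pos: [0.5702, -0.2107, 0.2117]
wrist_force: [0.8, -0.2, -4.1]
tcp_pos: [0.5701, -0.2107, 0.2116]
wrist_force: [1.3, 0.2, -3.7]
```

```bash
 echo '[{"jaw": 0,"sy": 0.0003,"sz": 0.0003},{"jaw": 0,"sy": 0.0003,"sz": 0.0006},{"jaw": 0,"sy": 0.0003,"sz": 0.0006}]' | python3 -m handwheel|egrep 'tcp|wrist'; echo '[{"jaw": 0},{"jaw": 0}]' | python3 -m handwheel|egrep 'tcp|wrist'
```

```text
tcp_pos: [0.5701, -0.2107, 0.2115]
wrist_force: [2.0, -0.2, -2.5]
tcp_pos: [0.5701, -0.2107, 0.2115]
wrist_force: [2.0, 0.3, -0.6]
```

```bash
 echo '[{"jaw": 0,"sz": 0.0002},{"jaw": 0,"sz": 0.0002}]' | python3 -m handwheel|egrep 'tcp|wrist|time'; echo '[{"jaw": 0},{"jaw": 0},{"jaw": 0}]' | python3 -m handwheel|egrep 'tcp|wrist'
```

```text
time_s: 31.1
tcp_pos: [0.5701, -0.2108, 0.2114]
wrist_force: [1.4, 0.2, 2.0]
tcp_pos: [0.5701, -0.2108, 0.2113]
wrist_force: [2.7, 0.1, 2.4]
```

```bash
 echo '[{"jaw": 0.12},{"jaw": 0.14},{"jaw": 0.2},{"jaw": 0.3},{"jaw": 0.4},{"jaw": 0.4},{"jaw": 0.4}]' | python3 -m handwheel; python3 m.py
```

```text
time_s: 32.1
tcp_pos: [0.5694, -0.2107, 0.2105]
ee_rot: [[-0.115, -0.993, -0.001], [-0.993, 0.115, 0.002], [-0.001, 0.001, -1.0]]
wrist_force: [0.7, 0.2, 0.5]
gripper_width: 0.389
gripper_force: 0.0
scene tip 1 7 [-0.0181  0.0431  0.2453]
scene tip -1 6 [-0.0201 -0.0376  0.2458]
scene grip 57 mean [ 0.0002 -0.0021  0.2404] y ends [-0.0494  0.0462]
   yaw err deg 8.96144865382478 x at y0 0.000560166498055874
top tip 1 14 [-0.0192  0.0377  0.243 ]
top tip -1 0 
top grip 42 mean [-0.0088  0.0234  0.2592] y ends [-0.0501  0.0483]
   yaw err deg 18.38714698190563 x at y0 -0.016624141041100243
tcp local [-0.0016 -0.0008  0.2106] [-0.5283 -1.0187  0.4328]
```

Grip released cleanly. Now retreat straight up.

```bash
 echo '[{"jaw": 0.4,"sz": -0.003},{"jaw": 0.4,"sz": -0.008},{"jaw": 0.4,"sz": -0.016},{"jaw": 0.4,"sz": -0.028},{"jaw": 0.4,"sz": -0.045},{"jaw": 0.4,"sz": -0.065},{"jaw": 0.4,"sz": -0.085},{"jaw": 0.4,"sz": -0.1}]' | python3 -m handwheel;echo '[{"jaw": 0.4,"sy": 0.02,"sz": -0.02},{"jaw": 0.4,"sy": 0.05,"sz": -0.03},{"jaw": 0.4,"sy": 0.08,"sz": -0.03},{"jaw": 0.4,"sy": 0.11,"sz": -0.03},{"jaw": 0.4,"sy": 0.14,"sz": -0.03},{"jaw": 0.4,"sy": 0.15,"sz": -0.03},{"jaw": 0.4,"sy": 0.15,"sz": -0.03},{"jaw": 0.4,"sy": 0.15,"sz": -0.03}]' | python3 -m handwheel; echo '[{"jaw": 0.4},{"jaw": 0.4},{"jaw": 0.4},{"jaw": 0.4},{"jaw": 0.4},{"jaw": 0.4},{"jaw": 0.4},{"jaw": 0.4}]' | python3 -m handwheel >/dev/null; python3 m.py s9;python3 - <<'E'
from m import *
a=cv2.resize(dict(np.load('last_scene.npz'))['pixels'][70:190,140:260],None,fx=3.3,fy=4,interpolation=2)
b=cv2.resize(dict(np.load('last_top.npz'))['pixels'][70:190,265:385],None,fx=3.3,fy=4,interpolation=2)
cv2.imwrite('pics/s9b.png',np.hstack([a,b])[...,::-1])
E
```

```text
time_s: 33.0
tcp_pos: [0.5701, -0.211, 0.3136]
ee_rot: [[-0.115, -0.993, 0.003], [-0.993, 0.115, 0.001], [-0.001, -0.003, -1.0]]
wrist_force: [0.8, -0.3, -0.3]
gripper_width: 0.4
gripper_force: 0.0
time_s: 33.8
tcp_pos: [0.4215, -0.1936, 0.3414]
ee_rot: [[-0.115, -0.993, 0.001], [-0.993, 0.115, 0.001], [-0.001, -0.001, -1.0]]
wrist_force: [-0.4, -0.1, -0.6]
gripper_width: 0.402
gripper_force: 0.0
scene tip 1 7 [-0.0189  0.0407  0.2437]
scene tip -1 7 [-0.0192 -0.0401  0.2437]
scene grip 70 mean [-0.0045 -0.0051  0.238 ] y ends [-0.0586  0.0485]
   yaw err deg -0.00837015917810733 x at y0 -0.004505850365600814
top tip 1 12 [-0.0182  0.0374  0.2422]
top tip -1 0 
top grip 117 mean [-0.0024 -0.0017  0.233 ] y ends [-0.0514  0.0469]
   yaw err deg -0.2997318739411071 x at y0 -0.002390449794112567
tcp local [-0.1514  0.0013  0.3408] [-0.0917  0.7434  0.4188]
```

View pics/s9b.png

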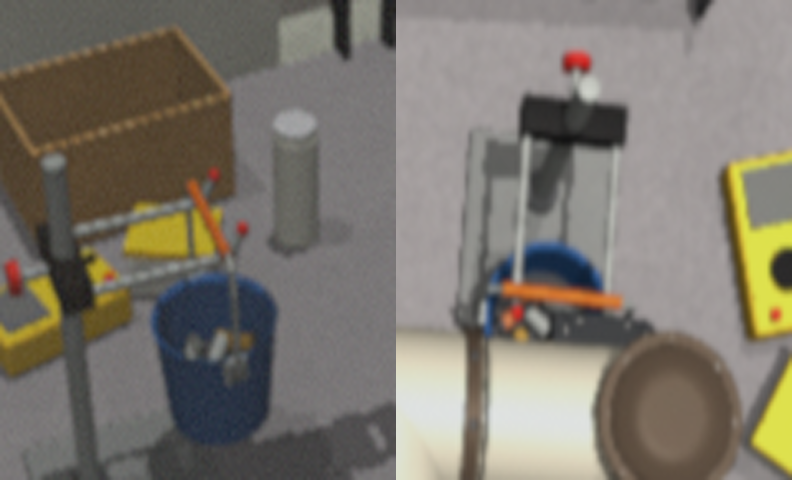

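The grip lies across both prongs right behind the tips: (190,185)–(228,250) against tips at (213,174) and (242,228), with the pail hanging below. One check for stillness, then I hand in.

```bash
python3 - <<'E'
from h import *
a=dict(np.load('last_scene.npz'))['pixels'][140:185,180:230].astype(int)
def cen(c):
    h=cv2.cvtColor(c['pixels'][140:185,180:230],cv2.COLOR_RGB2HSV); v,u=np.nonzero((h[...,0]>95)&(h[...,0]<125)&(h[...,1]>90)); return u.mean(),v.mean()
print(cen(dict(np.load('last_scene.npz'))))
for _ in range(12): print(np.round(cen(cap('scene')),2),end=' ')
E
echo '[{"jaw": 0.4},{"jaw": 0.4},{"jaw": 0.4},{"jaw": 0.4},{"jaw": 0.4},{"jaw": 0.4},{"jaw": 0.4},{"jaw": 0.4}]' | python3 -m handwheel | head -1
python3 -c "
from h import *
print(workorder.finish_job())"
```

```text
(np.float64(23.596491228070175), np.float64(18.954116059379217))
[23.66 18.8 ] [23.37 18.85] [23.66 18.82] [23.83 18.79] [23.53 18.72] [23.47 18.66] [23.64 18.72] [23.65 18.81] [23.91 18.96] [23.97 19.03] [23.66 18.85] [23.82 18.83] time_s: 36.1
the job is handed in; nothing more can be done
None
```

The pail hangs still on both prongs with its grip against the red tips, and the job was handed in at about 36 s; while I raised the bail, the pail's rim shifted about 8 mm for a moment (probably a slight tip), then returned to within about 2 mm of where it stood.

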